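# Clamp the wooden block with the pump-trigger bench clamp and keep the pressure on

## Robot

A 6-joint arm with a two-finger parallel gripper is mounted at the origin on a cart in front of the work surface, level with it; the furniture and walls round the work are solid. World frame = base frame: x ahead of the robot, y to its left, z up, the work surface at z = 0. Lengths are in mm, angles in rad, forces in N, time in s.
With the tool pointing down it reaches from about 275 to 1000 mm from the base axis. Payload 8.4 kg.
Tool frame: the origin (TCP) lies between the finger pads, 19 mm behind the fingertips; this is the grasp point; z points along the fingers, y is the line along which they close (so a half turn about z gives the same grasp; the last joint's range is limited). The gripper opens to 85 mm and grips with 20 to 120 N. Pads are 22 mm wide; open, the fingers measure 114 mm over their backs; the gripper's body (76 mm by 85 mm) begins 54 mm behind the grasp point. The pads swing forward as they close: fully open they stand 13 mm farther back than shut.
Start: joints at [1.221, 0.353, 1.633, -0, 1.155, -0.002], TCP at [213.018, 587.581, 249.981] pointing down, gripper open.
Joint ranges: [-2.63, 2.63], [-0.92, 2.1], [0.06, 2.66], [-1.3, 4.44], [0, 2.69], [-3.02, 3.02]. Speed limits (rad/s): [2.22, 2.22, 2.79, 3.14, 3.14, 3.14].

## Interface

Orientations are given as [roll, pitch, yaw] about the fixed x, y, z axes, in that order (R = Rz(yaw) Ry(pitch) Rx(roll)).
In Python, from rig import r, eyes gives the robot as it stands. The module is installed in compiled form; this text tells all that it offers.
- The arm moves only by the shell command python3 -m inch 'ROWS' [FORCE]. ROWS is JSON, a list of rows, each a list of 7 numbers: the shift along the tool's x, y, z in m, then the turn, a rotation vector about the tool's x, y, z in degrees, then the closure, from -1 (fully open) to 1 (shut). In form: [[x, y, z, rx, ry, rz, gripper], ...]. A call has 1 to 8 rows; each row shifts and turns the commanded pose from where the row before left it, along the tool's axes as they then stand; what a row does not reach is not made up. A row lasts 1/10 s, in which the tool goes at most 50 mm and 8.59 degrees, less where a joint would pass 70% of its speed; a pose out of reach is approached as far as the arm can. A call with a gripper value outside its range is refused whole. The fingers move at their own pace and stop on an object; FORCE is the grip in N (left out, the last holds). Time passes only in rows, so rows that do not move let the fingers close. It gives the time, the measured TCP pose, the force, the opening and the grip force at its end, in the units of the state.
- r.sense(): the state, without advancing time (a new reading comes with each control period).
- eyes.grab_frame(name): name is "side" or "top" or "wrist"; returns a dict with "img" (384x512x3 uint8, blue, green, red), "fx", "fy", "cx", "cy" (pixels), "D" ([k1, k2, p1, p2, k3] as OpenCV has them; the pictures are not rectified), "R" (3x3) and "t" (3): a world point X has camera coordinates R X + t; the wrist camera has in their place "hand_eye" (4x4, takes a point from camera to tool coordinates, whose origin is the TCP and whose axes are the flange's). Camera axes: x right, y down, z forward; pixel columns grow to the right and rows downward; lengths in mm; the calibration is good to about 2 mm. A picture is of the moment at which its call begins: read the wrist's pose just before it. There is no depth.
- r.sign_off(): hands the job in; it is judged then, once.
The state is a dict: "clock": time; "qpos": joint angles; "qvel": joint speeds; "joint_efforts": joint torques, N m; "eef_pos": TCP position; "tcp_rot": TCP orientation; "contact_force": force on the tool from outside, world axes, zero at the start; "wrist_torque": the same for the moment, N m; "opening": opening from 0.0 (shut) to 1.0 (fully open); "grasp_force": force on a finger pad.
Only numpy, scipy, OpenCV 4.12 (cv2) and the standard library are available. Lean on these libraries where they do the work, as an engineer would, in place of code of your own. Each camera call takes 0.05 s, during which the arm holds its last target. There are 200 camera calls.

## Task

Set the short thick wooden block flat and lengthwise on the bed of the bench clamp, centred between its two jaws, and let go of it. Then pump the clamp's trigger against its handle until the sprung pad of the moving jaw presses the block against the fixed jaw with the pad pushed about half way in, never as far as its stop; move the jaw by the trigger only and leave the other things where they are. Finish while still holding the trigger squeezed, with that pressure on the block.

Things in the scene. Friction and masses are not known exactly. Their poses are not given: they have to be found in the camera images.
- wood_block: the workpiece: plain softwood block, 60 x 100 x 45 mm (its x, y, z), about 0.14 kg, lying flat on the bench, on the left of the clamp, beside a longer offcut. Origin: centre of its underside; y is its long axis. Grip it across its 60 mm side. (A longer, thinner 38 x 130 x 38 mm offcut is not it.)
- offcut_2: bystander: plain softwood offcut 38 x 130 x 38 mm (x, y, z), beside the block, nearer or farther than it (they swap places); origin at the centre of its underside, y along its length. Leave it alone.
- duct_roll: bystander: small black roll of tape, 53 x 51 x 19 mm, behind the clamp; origin at the centre of its underside. Leave it alone.
- screwdriver_2: bystander: screwdriver lying down, 31 x 183 x 28 mm, behind the clamp; origin under its middle. Leave it alone.
- clamp: grey bench clamp, fixed to the bench. Origin: on the bench under the middle of its base; x runs along it from the handle end to the fixed jaw, z up. Base plate x -172 to 168, y +-48 mm, 10 mm thick. From -x to +x stand on it: pump housing of two steel cheeks (x -129 to -59, y +-16, top z 94 mm) with handle and trigger above it, the moving jaw, the fixed jaw.
- bed (a point): middle of the free bed (top of the base plate, 10 mm above the bench), where the block goes: 84 mm along the clamp's x from its origin, 56 mm from the fixed jaw's face; axes as the clamp's. The bed is open at both sides.
- fixed_jaw: fixed jaw of the clamp, a block 22 x 50 x 48 mm (x, y, z). Origin: foot of its clamping face, on the bed, at x = 140 mm of the clamp; the face looks to the clamp's -x. Its top is 58 mm above the bench.
- jaw (a joint): travel of the moving jaw (upright plate 50 mm wide, top 56 mm above the bench) with its toothed bar, m: 0 fully back (pad's face at clamp x = -2 mm), grows towards the fixed jaw, at most 0.066. Starts at 0 to 0.020: 142 to 122 mm between pad and fixed jaw. A brake of about 3 N keeps it in place between strokes; only the trigger drives it on.
- pad_face (a point): centre of the clamping face of the moving jaw's black sprung pad (46 x 40 mm), 34 mm above the bench; axes as the clamp's.
- pad (a joint): how far the sprung pad is pushed back into the moving jaw, m: 0 free, 0.012 at its stop. About 1.4 N preload and 0.9 N per mm, so half way (0.006) is about 7 N on the block; the stop comes at about 12 N. A dark ring on each of its two guide pins reaches the jaw plate at about half way.
- trigger (a joint): trigger angle, rad: 0 at rest, 0.26 fully squeezed; pivot at clamp x -72, z 84 mm; its top swings to the handle (clamp -x). Spring return, 2 to 3.5 N at trigger_grip. A pawl drives the bar: 0.1 rad moves the jaw 6 mm once a tooth is caught (teeth every 7 mm; up to 7 mm of a stroke is idle), a full stroke about 14 mm; let go, it returns without the jaw. Several strokes are needed.
- trigger_grip (a point): where to squeeze: front face (clamp +x side) of the steel trigger, 18 mm wide, 10 mm thick, top 172 mm above the bench; this point is 150 mm above it. At rest 54 mm along clamp x from handle_grip, 37 mm fully squeezed. 1 N here above the return spring gives about 1.1 N at the jaw, less the brake.
- handle_grip (a point): back face (clamp -x side) of the fixed black handle, 150 mm above the bench; handle 18 mm thick, 28 mm wide, top 178 mm up. Fingers closing along clamp x, one behind the handle, one before the trigger, tool centred 18.5 mm to clamp +x of this point: opening and closing pumps the trigger, and the other finger meets the handle only at full squeeze.
Not all that is in view belongs to the job. What is shaped like the wood_block but turquoise is not meant.

How it is judged (in metres and radians):
On the way, in this order (a step that is already met when the one before it is completed fails the run):
1. the block lies flat and lengthwise on the bed between the jaws, let go (x of wood_block in the frame of clamp between 0.04 and 0.094 m and y of wood_block in the frame of clamp between -0.018 and 0.018 m and z of wood_block in the frame of clamp between 0.007 and 0.014 m and angle between the y axis of wood_block and the x axis of clamp, either way round below 0.2 rad and contact force between the fingers and wood_block below 0.5 N and linear speed of wood_block below 0.02 m/s), for 0.2 s.
2. with the fingers on the trigger, the pad has been brought against the block and begins to yield (contact force between the fingers and trigger above 1 N and value of joint trigger above 0.02 rad and value of joint pad above 0.001 m and contact force between pad and wood_block above 1 N), for 0.05 s.
At the end, for the whole second after the job is handed in: Fingers still squeeze the trigger (over 1 N, over 0.02 rad); pad on the block, in by 3 to 9 mm (over 3 N); block presses on the fixed jaw (over 2 N), flat on the bed, lengthwise within 0.1 rad, within 18 mm of the middle line, untouched by the robot (x of wood_block in the frame of clamp between 0.04 and 0.094 m and y of wood_block in the frame of clamp between -0.018 and 0.018 m and z of wood_block in the frame of clamp between 0.007 and 0.014 m and angle between the y axis of wood_block and the x axis of clamp, either way round below 0.1 rad and contact force between the fingers and wood_block below 0.5 N and contact force between the fingers and trigger above 1 N and value of joint trigger above 0.02 rad and value of joint pad between 0.003 and 0.009 m and contact force between pad and wood_block above 3 N and contact force between wood_block and fixed_jaw above 2 N and linear speed of wood_block below 0.02 m/s); the arm keeps its last pose, push and grip.
It fails at once if the pad is driven to its stop (over 11.2 mm): the block is crushed (value of joint pad above 0.0112 m).
It fails at once if the robot pushes the moving jaw itself (over 4 N) (contact force between any of the arm, the fingers and jaw above 4 N).
It fails at once if a bystander (offcut, tape roll, screwdriver) is moved by more than 30 mm (distance of any of offcut_2, duct_roll, screwdriver_2 from where it was at the start of the episode above 0.03 m).
It also fails if it takes over 64 s, if anything falls off the work surface, if the arm or the gripper's body presses on something with over 40 N, if the wrist force passes 120 N, or if a joint passes its speed limit or range.

## Working session

There is one attempt and no reset: what is moved stays moved. The work goes in short steps, Python scripts to look and compute and a shell command to move; the robot and the scene stay as the last step left them, time stands still between calls to the robot, and variables do not carry over. Pictures are saved under pics/ and viewed, at most 10 in all, crops included, and the job is handed in when it is done.

```bash
mkdir -p pics
cat > h.py <<'E'
import numpy as np, cv2
from rig import r, eyes
from scipy.spatial.transform import Rotation as Ro
def ray(f,uv):
    K=np.array([[f["fx"],0,f["cx"]],[0,f["fy"],f["cy"]],[0,0,1.]])
    p=cv2.undistortPoints(np.array(uv,float).reshape(-1,1,2),K,np.array(f["D"],float)).reshape(-1,2)
    d=np.c_[p,np.ones(len(p))]
    if "R" in f: R=np.array(f["R"]);t=np.array(f["t"]).ravel(); return -R.T@t, d@R
    s=f["s"]; Rw=Ro.from_euler('xyz',s["tcp_rot"]).as_matrix(); H=np.array(f["hand_eye"])
    return Rw@H[:3,3]+np.array(s["eef_pos"]), (Rw@H[:3,:3]@d.T).T
def plane(f,uv,z):
    o,d=ray(f,uv); return o+d*((z-o[2])/d[:,2])[:,None]
def grab(n):
    s=r.sense(); f=eyes.grab_frame(n); f["s"]=s; return f
E
python3 - <<'E'
from h import *
import pickle
F={n:grab(n) for n in("side","top","wrist")}
pickle.dump(F,open("f0.pkl","wb"))
im=np.hstack([F["side"]["img"],F["top"]["img"]])
cv2.imwrite("pics/top0.png",cv2.resize(F["top"]["img"],(800,600)))
cv2.imwrite("pics/side0.png",cv2.resize(F["side"]["img"],(800,600)))
print(F["wrist"]["s"]); 
for n in("side","top"): print(n,ray(F[n],[[256,192]]))
E
```

```text
{'clock': 0.1, 'qpos': array([ 1.22058191e+00,  3.53549177e-01,  1.63408431e+00,  7.89559712e-06,
        1.15519061e+00, -2.41360788e-03]), 'qvel': array([-0.0004866 , -0.00144183, -0.00177173, -0.00030088,  0.00258762,
       -0.0007625 ]), 'joint_efforts': array([ 6.17277728e-04, -6.06353760e+01, -3.42823648e+01, -1.04993419e-04,
        3.95580166e-03, -4.08405214e-06]), 'eef_pos': array([212.88321504, 587.18691244, 249.3447913 ]), 'tcp_rot': array([-3.14036123e+00, -1.01917285e-05,  2.79378865e+00]), 'contact_force': array([-0.36263539,  0.35040579,  0.77978134]), 'wrist_torque': array([-0.00069191,  0.01553124, -0.01056152]), 'grasp_force': 0.0, 'opening': 1.0019733013003065}
side (array([ 274.55305197, -917.93091018,  872.23762326]), array([[ 0.15645519,  0.79812555, -0.58209246]]))
top (array([ 462.17498448,   78.20896087, 1256.89487672]), array([[ 0.04840898, -0.0245578 , -0.99881136]]))
```

View pics/top0.png

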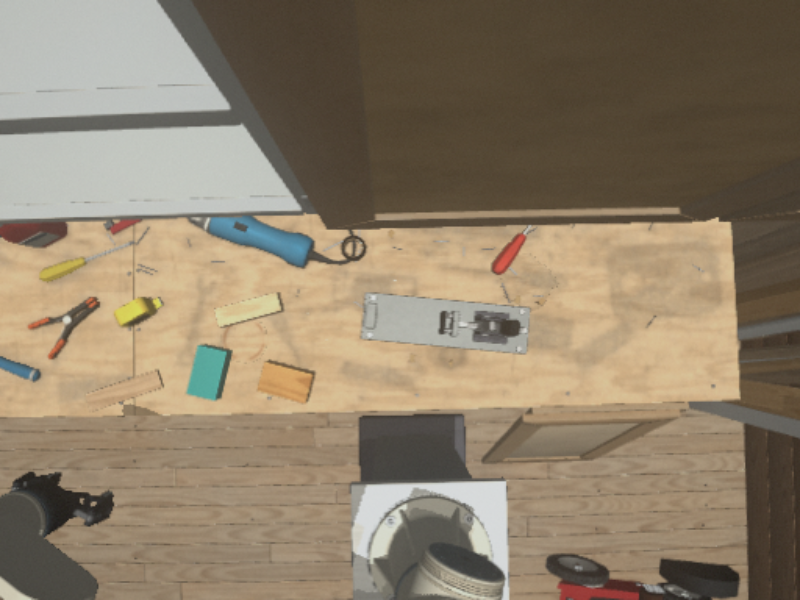

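View pics/side0.png

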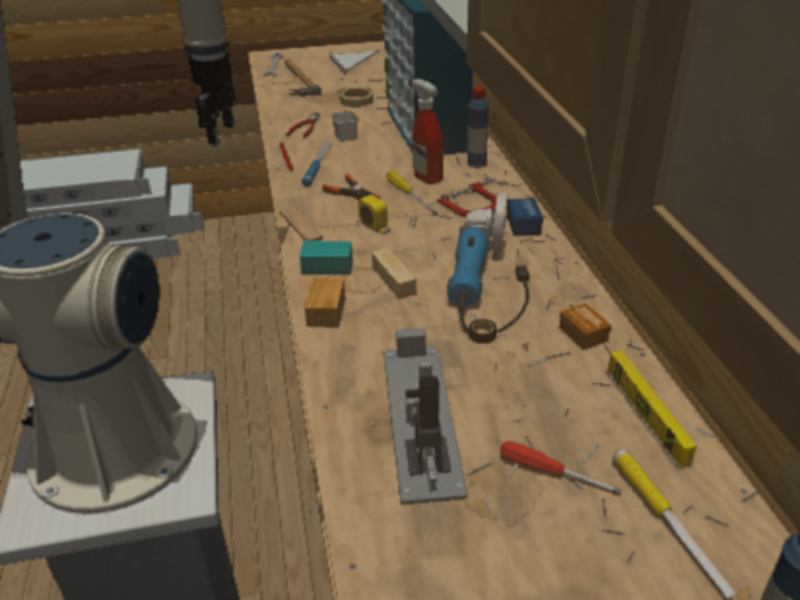

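The top view (800x600) shows the clamp at (445,323), with the fixed jaw at its left end (370,315) and the handle at the right (513,327). So clamp x points roughly along world +y.

Could be taken for the block:
- orange-brown block at (286,382), about 60x100
- turquoise block at (209,372), excluded by the task
- pale offcut at (248,310), about 38x130
- thin plank at (125,388)
- brown item under the cabinet, at (585,325) in the side view

I choose (286,382), next to the offcut. I'll measure it and check it in a close crop.

Run:
```python
from h import *
import pickle
F=pickle.load(open("f0.pkl","rb")); f=F["top"]; im=f["img"]
hsv=cv2.cvtColor(im,cv2.COLOR_BGR2HSV); k=.64
for nm,(u,v) in dict(block=(286,382),off=(248,310),base=(410,335),wood=(340,380)).items(): print(nm,hsv[int(v*k),int(u*k)])
def reg(m,u,v):
    n,l=cv2.connectedComponents(m.astype(np.uint8)); c=l==l[int(v*k),int(u*k)]
    return c
m=reg((hsv[...,1]>140)&(hsv[...,2]>100),286,382)
c=cv2.findContours(m.astype(np.uint8),0,1)[0][0]
rc=cv2.minAreaRect(c); print("block px",rc)
b=plane(f,cv2.boxPoints(rc),45); print(b.round(1), np.linalg.norm(np.diff(b,axis=0),axis=1), b.mean(0))
m=reg((hsv[...,1]<60)&(hsv[...,2]>60),410,335)
c=max(cv2.findContours(m.astype(np.uint8),0,1)[0],key=cv2.contourArea)
rc=cv2.minAreaRect(c); print("base px",rc)
b=plane(f,cv2.boxPoints(rc),10); print(b.round(1), np.linalg.norm(np.diff(b,axis=0),axis=1), b.mean(0))
a=cv2.resize(im[170:270,100:260],(800,500),interpolation=cv2.INTER_CUBIC)
b=cv2.resize(im[180:235,220:350],(800,338),interpolation=cv2.INTER_CUBIC)
cv2.imwrite("pics/crop0.png",cv2.resize(np.vstack([a,b]),(573,600)))
```

```text
block [ 16 129 214]
off [ 20  84 216]
base [ 37  13 182]
wood [ 17  86 205]
block px ((398.0, 383.0), (0.0, 0.0), 0.0)
[[ -81.1 -375.4   45. ]
 [ -81.1 -375.4   45. ]
 [ -81.1 -375.4   45. ]
 [ -81.1 -375.4   45. ]] [0. 0. 0.] [ -81.10075998 -375.37650957   45.        ]
base px ((281.61956787109375, 206.05809020996094), (113.19115447998047, 30.180158615112305), 5.355824947357178)
[[ 449.6  151.5   10. ]
 [ 544.9  140.4   10. ]
 [ 502.1 -218.3   10. ]
 [ 406.8 -205.8   10. ]] [ 95.95618439 361.24239888  96.14936462] [475.82578834 -33.03196866  10.        ]
```

View pics/crop0.png

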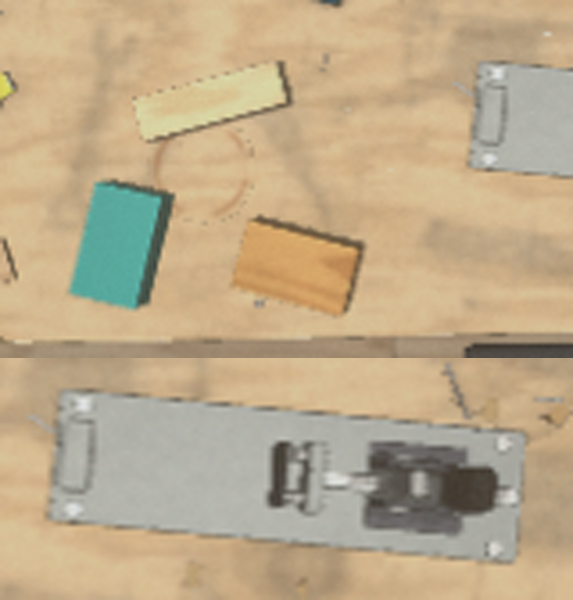

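The crop shows the orange-brown block with its top face corners at about (251,222), (360,250), (344,314) and (233,287). The pale slim offcut sits above it and the turquoise decoy to its left. Below, the clamp's fixed jaw is at the left, its black pad near (278,475), and its handle at the right.

Run:
```python
from h import *
import pickle
F=pickle.load(open("f0.pkl","rb")); f=F["top"]
def show(n,c,z):
    b=plane(f,c,z); print(n,b[:,:2].round(1).tolist(),np.linalg.norm(np.diff(b,axis=0),axis=1).round(1),b.mean(0).round(1),"ang long",[np.degrees(np.arctan2(*(p-q)[[1,0]])).round(1) for p,q in((b[0],b[1]),(b[3],b[2]))])
A=np.array([[251,222],[360,250],[344,314],[233,287]])/3.58+[100,170]-.5
B=(np.array([[62,392],[523,433],[512,562],[49,520]])-[0,358])/4.406+[220,180]-.5
show("block",A,45);show("base",B,10)
pad=(np.array([[272,475]])-[0,358])/4.406+[219.5,179.5]
print("pad",plane(f,pad,54))
```

```text
block [[405.6, 318.1], [379.4, 224.4], [324.9, 239.3], [350.1, 334.6]] [97.3 56.5 98.6] [365.  279.1  45. ] ang long [np.float64(74.4), np.float64(75.2)]
base [[539.7, 118.6], [501.5, -214.5], [408.6, -203.1], [447.6, 130.1]] [335.2  93.6 335.5] [474.3 -42.2  10. ] ang long [np.float64(83.5), np.float64(83.3)]
pad [[475.39018545 -27.59648193  54.        ]]
```

```bash
cat >> h.py <<'E'
def to(x,y,z,yaw=None):
    s=r.sense(); R=Ro.from_euler('xyz',s["tcp_rot"]); p=np.array(s["eef_pos"])
    d=R.inv().apply(np.array([x,y,z])-p); print("tool shift mm",d.round(1))
    if yaw is not None:
        print("rotvec deg",(R.inv()*Ro.from_euler('xyz',[np.pi,0,np.radians(yaw)])).as_rotvec(degrees=True).round(2))
E
python3 -m inch '[[0,0,0,0,0,8.5,-1],[0,0,0,0,0,8.5,-1],[0,0,0,0,0,8.5,-1],[0,0,0,0,0,8.5,-1],[0,0,0,0,0,8.5,-1],[0,0,0,0,0,8.5,-1],[0,0,0,0,0,8.5,-1],[0,0,0,0,0,8.5,-1]]' 30
python3 -m inch '[[0,0,0,0,0,8.5,-1],[0,0,0,0,0,8.5,-1],[0,0,0,0,0,0,-1],[0,0,0,0,0,0,-1]]'
python3 -c "
from h import *
to(365,279,180,75)"
```

```text
clock: 0.95
eef_pos: [213.0, 587.4, 249.7]
tcp_rot: [-3.141, 0.001, 1.601]
contact_force: [0.3, 0.6, 0.8]
opening: 1.0
grasp_force: 0.0
clock: 1.35
eef_pos: [213.0, 587.5, 249.8]
tcp_rot: [-3.142, 0.0, 1.315]
contact_force: [-0.9, 0.7, 0.3]
opening: 1.003
grasp_force: 0.0
tool shift mm [-259.9  225.2   69.9]
rotvec deg [-0.    0.02  0.33]
```

```bash
python3 -m inch '[[-0.0325,0.028,0.009,0,0,0,-1],[-0.0325,0.028,0.009,0,0,0,-1],[-0.0325,0.028,0.009,0,0,0,-1],[-0.0325,0.028,0.009,0,0,0,-1],[-0.0325,0.028,0.009,0,0,0,-1],[-0.0325,0.028,0.009,0,0,0,-1],[-0.0325,0.028,0.009,0,0,0,-1],[-0.0325,0.028,0.007,0,0,0,-1]]'
python3 -m inch '[[0,0,0,0,0,0,-1],[0,0,0,0,0,0,-1]]'
python3 - <<'E'
from h import *
f=grab("wrist"); im=f["img"]
import pickle; pickle.dump(f,open("w1.pkl","wb"))
hsv=cv2.cvtColor(im,cv2.COLOR_BGR2HSV); m=((hsv[...,1]>115)&(hsv[...,2]>90)&(hsv[...,0]<25)).astype(np.uint8)
m=cv2.morphologyEx(m,cv2.MORPH_OPEN,np.ones((5,5)))
c=max(cv2.findContours(m,0,1)[0],key=cv2.contourArea); rc=cv2.minAreaRect(c); print(rc)
q=cv2.boxPoints(rc); b=plane(f,q,45); print(b.round(1),np.linalg.norm(np.diff(b,axis=0),axis=1),b.mean(0))
cv2.drawContours(im,[q.astype(int)],0,(0,0,255),1); cv2.imwrite("pics/w1.png",im); to(365,279,28,75)
E
```

```text
clock: 2.15
eef_pos: [362.9, 277.1, 179.7]
tcp_rot: [3.141, -0.0, 1.315]
contact_force: [1.4, 0.1, 0.4]
opening: 1.002
grasp_force: 0.0
clock: 2.35
eef_pos: [362.9, 278.0, 180.0]
tcp_rot: [-3.141, -0.0, 1.311]
contact_force: [-1.0, -0.2, -0.1]
opening: 0.999
grasp_force: 0.0
((254.0, 176.5), (103.0, 66.0), 90.0)
[[349.  337.1  45. ]
 [405.8 322.   45. ]
 [383.4 223.8  45. ]
 [319.9 240.7  45. ]] [ 58.84625833 100.69743595  65.70368752] [364.50941886 280.89168078  45.        ]
tool shift mm [  0.6   2.1 152.2]
rotvec deg [ 0.01 -0.04  0.14]
```

View pics/w1.png

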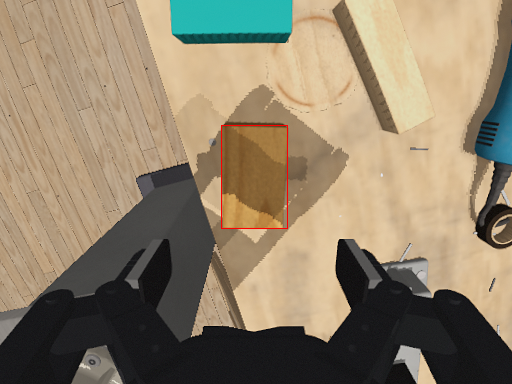

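The wrist view shows the chosen block at (254,176), about 60x100 mm and aligned with the tool. The fingers are clear of the turquoise block above and the offcut at (380,60), so I descend and grip.

```bash
python3 -m inch '[[0.001,0.002,0.03,0,0,0,-1],[0,0,0.03,0,0,0,-1],[0,0,0.03,0,0,0,-1],[0,0,0.03,0,0,0,-1],[0,0,0.02,0,0,0,-1],[0,0,0.012,0,0,0,-1],[0,0,0,0,0,0,-1],[0,0,0,0,0,0,0.6]]' 30
python3 -m inch '[[0,0,0,0,0,0,0.6],[0,0,0,0,0,0,0.6],[0,0,0,0,0,0,0.6],[0,0,0,0,0,0,0.6]]'
python3 -m inch '[[0,0,-0.03,0,0,0,0.6],[0,0,-0.03,0,0,0,0.6],[0,0,-0.03,0,0,0,0.6],[0,0,-0.03,0,0,0,0.6],[0,0,0,0,0,-4.2,0.6],[0,0,0,0,0,-4.2,0.6],[0,0,0,0,0,0,0.6],[0,0,0,0,0,0,0.6]]'
python3 - <<'E'
from h import *
u=np.array([np.cos(np.radians(83.4)),np.sin(np.radians(83.4))]);p=np.array([474.5,-40.2])+84*u
print(p); to(p[0],p[1],148,83.4)
E
```

```text
clock: 3.2
eef_pos: [364.8, 279.9, 28.4]
tcp_rot: [3.141, -0.0, 1.312]
contact_force: [0.1, 0.1, 0.3]
opening: 0.861
grasp_force: 0.0
clock: 3.6
eef_pos: [365.3, 279.8, 29.1]
tcp_rot: [3.14, -0.002, 1.31]
contact_force: [-2.4, 2.4, 7.5]
opening: 0.702
grasp_force: 33.2
clock: 4.4
eef_pos: [364.6, 279.0, 148.2]
tcp_rot: [3.141, -0.0, 1.455]
contact_force: [-0.3, -0.1, -2.0]
opening: 0.699
grasp_force: 33.8
[484.15472064  43.24331231]
tool shift mm [-2.203e+02  1.460e+02  2.000e-01]
rotvec deg [ 0.01 -0.01 -0.05]
```

```bash
python3 -m inch '[[-0.03,0.02,0,0,0,0,0.6],[-0.032,0.021,0,0,0,0,0.6],[-0.032,0.021,0,0,0,0,0.6],[-0.032,0.021,0,0,0,0,0.6],[-0.032,0.021,0,0,0,0,0.6],[-0.032,0.021,0,0,0,0,0.6],[-0.03,0.021,0,0,0,0,0.6],[0,0,0,0,0,0,0.6]]'
python3 -m inch '[[0,0,0,0,0,0,0.6],[0,0,0,0,0,0,0.6]]'
python3 - <<'E'
from h import *
import pickle
f=grab("wrist"); t=grab("top");s=grab("side"); pickle.dump((f,t,s),open("w2.pkl","wb"))
im=np.hstack([f["img"],s["img"][200:330,220:330].repeat(3,0)[:384].repeat(3,1)])
cv2.imwrite("pics/w2.png",im[:,:800]); to(484.2,43.2,39,83.4)
E
```

```text
clock: 5.2
eef_pos: [486.8, 40.8, 148.1]
tcp_rot: [3.14, 0.001, 1.452]
contact_force: [0.3, 0.1, -1.1]
opening: 0.701
grasp_force: 33.7
clock: 5.4
eef_pos: [484.0, 44.4, 147.7]
tcp_rot: [-3.14, -0.0, 1.456]
contact_force: [0.1, 0.2, -0.9]
opening: 0.696
grasp_force: 33.7
tool shift mm [ -1.6   0.2 108.9]
rotvec deg [-0.02 -0.    0.14]
```

View pics/w2.png

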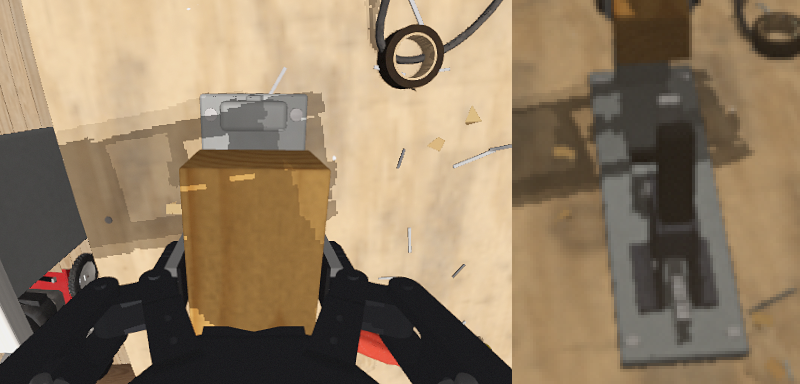

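The wrist view shows the clamp base's far corners at about (200,95) and (307,95), and the fixed jaw's top from about (222,101) to (286,129). The block is held straight above the bed.

Run:
```python
from h import *
import pickle
f,t,s=pickle.load(open("w2.pkl","rb"))
u=np.array([np.cos(np.radians(83.4)),np.sin(np.radians(83.4))]);v=np.array([-u[1],u[0]]);o=np.array([474.5,-40.2])
def cl(n,uv,z):
    p=plane(f,uv,z)[:,:2]; print(n,p.round(1).tolist(),"clamp",np.c_[(p-o)@u,(p-o)@v].round(1).tolist())
cl("base far (168,+-48)",[[200,95],[307,95]],10)
cl("jaw top (162/140,+-25)",[[222,101],[285,101],[286,129],[221,129]],58)
```

```text
base far (168,+-48) [[446.5, 128.7], [539.9, 118.0]] clamp [[164.6, 47.2], [164.6, -46.8]]
jaw top (162/140,+-25) [[470.1, 121.1], [515.2, 115.9], [514.3, 95.9], [466.6, 101.4]] clamp [[159.8, 22.9], [159.8, -22.5], [139.8, -23.8], [139.8, 24.2]]
```

```bash
python3 -m inch '[[-0.002,0,0.03,0,0,0,0.6],[0,0,0.03,0,0,0,0.6],[0,0,0.02,0,0,0,0.6],[0,0,0.015,0,0,0,0.6],[0,0,0.01,0,0,0,0.6],[0,0,0,0,0,0,0.6],[0,0,0,0,0,0,0.6]]'
python3 -m inch '[[0,0,0.003,0,0,0,0.6],[0,0,0,0,0,0,0.6],[0,0,0,0,0,0,0.6]]'
```

```text
clock: 6.25
eef_pos: [484.7, 42.3, 43.3]
tcp_rot: [3.141, -0.0, 1.457]
contact_force: [0.7, -0.3, -0.9]
opening: 0.7
grasp_force: 33.7
clock: 6.55
eef_pos: [484.7, 42.0, 40.4]
tcp_rot: [3.141, -0.0, 1.457]
contact_force: [0.6, -0.5, -2.5]
opening: 0.695
grasp_force: 33.7
```

```bash
python3 -m inch '[[0,0,0.0015,0,0,0,0.6],[0,0,0,0,0,0,0.6],[0,0,0,0,0,0,0.6]]'
python3 -m inch '[[0,0,0,0,0,0,0.2],[0,0,0,0,0,0,0],[0,0,0,0,0,0,-0.5],[0,0,0,0,0,0,-1],[0,0,0,0,0,0,-1],[0,0,0,0,0,0,-1],[0,0,0,0,0,0,-1]]'
python3 -m inch '[[0,0,-0.02,0,0,0,-1],[0,0,-0.04,0,0,0,-1],[0,0,-0.05,0,0,0,-1],[0,0,-0.05,0,0,0,-1],[0,0,-0.05,0,0,0,-1],[0,0,0,0,0,0,-1],[0,0,0,0,0,0,-1]]'
python3 - <<'E'
from h import *
import pickle
f=grab("wrist"); im=f["img"]; pickle.dump(f,open("w3.pkl","wb")); cv2.imwrite("pics/w3.png",im); to(484,43,250,-6.6)
E
```

```text
clock: 6.85
eef_pos: [484.8, 41.9, 39.1]
tcp_rot: [3.141, -0.0, 1.457]
contact_force: [-2.1, 0.9, 7.5]
opening: 0.701
grasp_force: 34.7
clock: 7.55
eef_pos: [484.5, 41.9, 38.4]
tcp_rot: [-3.141, 0.0, 1.457]
contact_force: [0.6, 0.3, -0.1]
opening: 1.0
grasp_force: 0.0
clock: 8.25
eef_pos: [485.0, 42.0, 249.6]
tcp_rot: [3.139, -0.001, 1.457]
contact_force: [-0.9, -0.3, -0.4]
opening: 1.002
grasp_force: 0.0
tool shift mm [ 1.1 -0.2 -1.9]
rotvec deg [-1.000e-02  1.000e-02  9.007e+01]
```

View pics/w3.png

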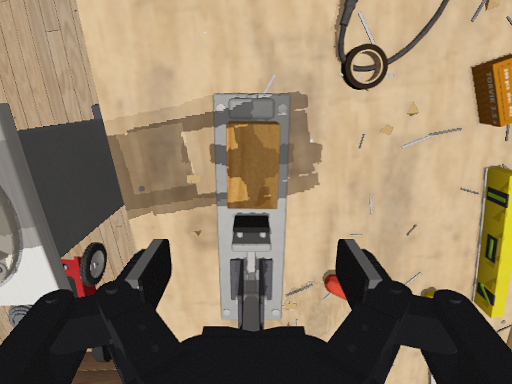

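The block lies on the bed between the jaws at (253,165) with the fingers off it. The black pad's face is near row 215, and the handle and trigger are at (253,295).

Run:
```python
from h import *
import pickle
f=pickle.load(open("w3.pkl","rb"))
u=np.array([np.cos(np.radians(83.4)),np.sin(np.radians(83.4))]);v=np.array([-u[1],u[0]]);o=np.array([474.5,-40.2])
def cl(n,uv,z):
    p=plane(f,uv,z)[:,:2]; print(n,"clamp",np.c_[(p-o)@u,(p-o)@v].round(1).tolist())
cl("base",[[215,94],[290,94],[284,321],[221,318]],10)
cl("block",[[228,122],[279,122],[279,209],[228,209]],55)
cl("pad",[[234,215],[270,215]],54)
h=o-126*u; print(h); 
t=pickle.load(open("f0.pkl","rb"))["side"]
# handle / trigger tops in the side crop of w2 (x3 of origin 220,200)
S=t["img"][140:330,220:320]; cv2.imwrite("pics/s.png",cv2.resize(S,None,fx=4,fy=3,interpolation=cv2.INTER_CUBIC)[:600])
```

```text
base clamp [[164.5, 44.9], [164.7, -46.4], [-176.8, -51.0], [-170.7, 48.8]]
block clamp [[134.4, 26.1], [134.5, -29.7], [32.5, -32.5], [32.5, 28.5]]
pad clamp [[24.3, 21.5], [24.3, -22.0]]
[ 460.01791904 -165.36496847]
```

View pics/s.png

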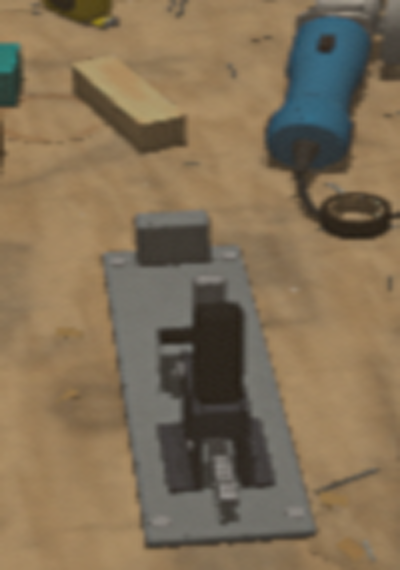

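In the side view the dark handle stands at crop (218,350) with the trigger directly behind it, so their positions along the clamp need a view from above. I'll move over the handle, turned a quarter.

```bash
python3 -m inch '[[0,0,0,0,0,8.5,-1],[0,0,0,0,0,8.5,-1],[0,0,0,0,0,8.5,-1],[0,0,0,0,0,8.5,-1],[0,0,0,0,0,8.5,-1],[0,0,0,0,0,8.5,-1],[0,0,0,0,0,8.5,-1],[0,0,0,0,0,8.5,-1]]'
python3 -m inch '[[0,0,-0.04,0,0,8.5,-1],[0,0,-0.04,0,0,8.5,-1],[0,0,0,0,0,5,-1],[0,0,0,0,0,0,-1],[0,0,0,0,0,0,-1]]'
python3 - <<'E'
from h import *
f=pickle=None
f=eyes.grab_frame("wrist"); print(np.round(f["hand_eye"],2)); to(465,-130,330,-6.6)
E
```

```text
clock: 9.1
eef_pos: [483.2, 41.9, 246.2]
tcp_rot: [-3.141, 0.004, 0.264]
contact_force: [-0.3, -0.1, -0.5]
opening: 0.998
grasp_force: 0.0
clock: 9.6
eef_pos: [483.5, 41.9, 326.4]
tcp_rot: [3.141, 0.004, -0.111]
contact_force: [0.2, -0.7, 0.8]
opening: 1.0
grasp_force: 0.0
[[ 0.0000e+00 -9.5000e-01 -3.0000e-01  7.6510e+01]
 [ 1.0000e+00 -0.0000e+00  0.0000e+00  4.0000e-02]
 [-0.0000e+00 -3.0000e-01  9.5000e-01 -1.2444e+02]
 [ 0.0000e+00  0.0000e+00  0.0000e+00  1.0000e+00]]
tool shift mm [  0.7 172.9  -3.5]
rotvec deg [0.04 0.21 0.22]
```

```bash
python3 -m inch '[[0,0.035,0,0,0,0,-1],[0,0.045,0,0,0,0,-1],[0,0.045,0,0,0,0,-1],[0,0.04,0,0,0,0,-1],[0,0.01,0,0,0,0,-1],[0,0,0,0,0,0,-1],[0,0,0,0,0,0,-1]]'
python3 - <<'E'
from h import *
import pickle
f=grab("wrist"); pickle.dump(f,open("w4.pkl","wb")); print(f["s"]["eef_pos"],f["s"]["tcp_rot"])
cv2.imwrite("pics/w4.png",cv2.resize(f["img"][60:320,120:420],(692,600),interpolation=cv2.INTER_CUBIC))
E
```

```text
clock: 10.35
eef_pos: [464.3, -131.2, 327.6]
tcp_rot: [-3.141, 0.002, -0.114]
contact_force: [0.8, -0.2, 0.6]
opening: 0.998
grasp_force: 0.0
[ 464.34328212 -131.20353264  327.64997024] [-3.14072018e+00  1.55855916e-03 -1.13642406e-01]
```

View pics/w4.png

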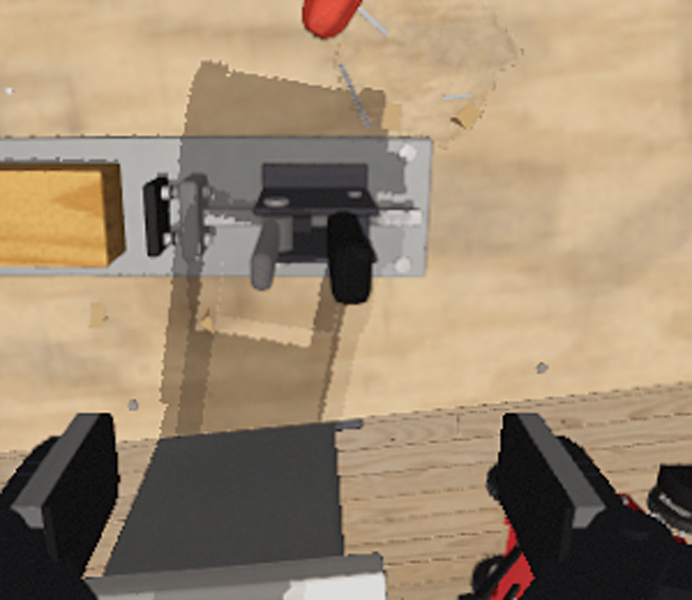

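The view from above shows the handle's top end at crop columns 333 to 370, row about 292. The trigger's top end is at columns 250 to 273, row about 280, and both stand alone with room for a finger on each side.

Run:
```python
from h import *
import pickle
f=pickle.load(open("w4.pkl","rb"))
u=np.array([np.cos(np.radians(83.4)),np.sin(np.radians(83.4))]);v=np.array([-u[1],u[0]]);o=np.array([474.5,-40.2])
def cl(n,uv,z):
    p=plane(f,np.array(uv)/2.307+[119.5,59.5],z)[:,:2]; print(n,p.round(1).tolist(),"clamp",np.c_[(p-o)@u,(p-o)@v].round(1).tolist())
cl("handle",[[333,292],[370,292],[350,302],[350,278]],178); cl("trig",[[250,280],[273,280],[262,288]],172)
cl("base end",[[433,139],[427,276]],10); cl("pad",[[146,180],[146,256]],54)
```

```text
handle [[455.3, -141.1], [453.5, -157.1], [449.9, -148.0], [460.7, -149.1]] clamp [[-102.5, 7.5], [-118.5, 7.5], [-109.9, 12.1], [-109.7, 1.2]]
trig [[463.1, -105.3], [461.9, -115.4], [458.8, -110.1]] clamp [[-66.0, 3.9], [-76.2, 3.9], [-71.3, 7.6]]
base end [[500.1, -217.8], [407.2, -208.0]] clamp [[-173.5, -45.8], [-174.5, 47.6]]
pad [[499.6, -37.1], [453.2, -28.5]] clamp [[6.0, -24.6], [9.2, 22.5]]
```

```bash
python3 -c "
from h import *
to(463.9,-140.1,150,-6.6)"
```

```text
tool shift mm [  0.7   9.4 177.9]
rotvec deg [-0.04  0.07  0.14]
```

```bash
python3 -m inch '[[0.001,0.009,0.02,0,0,0,-1],[0,0,0.035,0,0,0,-1],[0,0,0.035,0,0,0,-1],[0,0,0.025,0,0,0,-1],[0,0,0.02,0,0,0,-1],[0,0,0,0,0,0,-1],[0,0,0,0,0,0,-1]]'
python3 -m inch '[[0,0,0.02,0,0,0,-1],[0,0,0.023,0,0,0,-1],[0,0,0,0,0,0,-1],[0,0,0,0,0,0,-1]]' 20
python3 - <<'E'
from h import *
import pickle
f=grab("wrist"); pickle.dump(f,open("w5.pkl","wb")); to(463.9,-140.1,150,-6.6)
cv2.imwrite("pics/w5.png",cv2.resize(f["img"],(800,600)))
E
```

```text
clock: 11.1
eef_pos: [464.9, -140.0, 193.7]
tcp_rot: [-3.141, 0.001, -0.112]
contact_force: [0.3, -0.4, 1.2]
opening: 1.0
grasp_force: 0.0
clock: 11.5
eef_pos: [465.2, -140.8, 151.7]
tcp_rot: [3.141, -0.001, -0.113]
contact_force: [0.6, 0.8, -0.2]
opening: 1.004
grasp_force: 0.0
tool shift mm [-1.8 -0.8  2. ]
rotvec deg [ 0.02 -0.11  0.09]
```

View pics/w5.png

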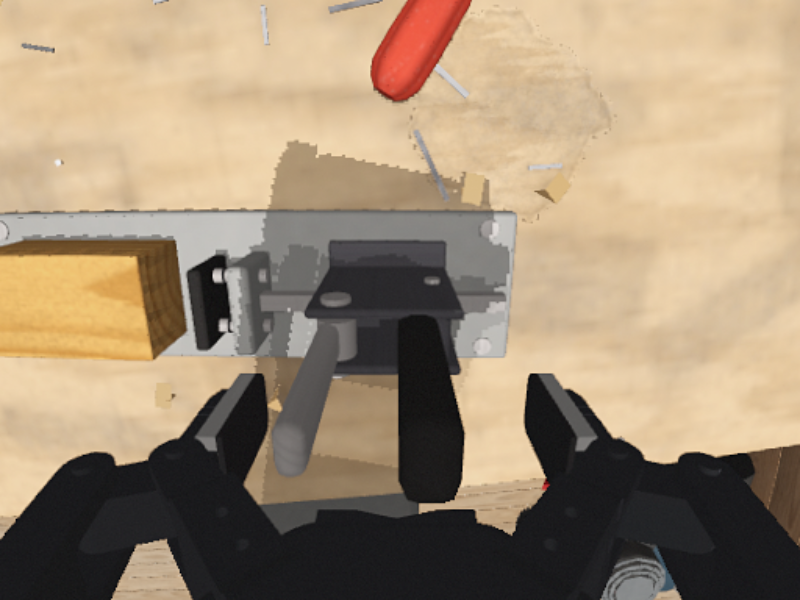

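The wrist view shows the trigger top (290,470) and handle (430,490) between the open fingers. The pad (205,305), its guide pins, the jaw plate and the block's rear face (180,300) are all visible, so I can track them numerically along a pixel row. First stroke now.

```bash
cat >> h.py <<'E'
def prof(f,v=192,print_=True):
    h=cv2.cvtColor(f["img"],cv2.COLOR_BGR2HSV)[v-1:v+2,60:190].astype(int).mean(0)
    L=''.join('o' if s>90 and V>50 else ('#' if V<50 else ('+' if V<110 else '.')) for _,s,V in h)
    print(L)
E
python3 - <<'E'
from h import *
import pickle
f=pickle.load(open("w5.pkl","rb"))
for v in(182,192,200): prof(f,v)
E
python3 -m inch '[[-0.001,0,0.001,0,0,0,-0.6],[0,0,0,0,0,0,-0.45],[0,0,0,0,0,0,-0.3],[0,0,0,0,0,0,-0.15],[0,0,0,0,0,0,0],[0,0,0,0,0,0,0.08],[0,0,0,0,0,0,0.08],[0,0,0,0,0,0,0.08]]' 20
python3 - <<'E'
from h import *
f=grab("wrist"); 
for v in(182,192,200): prof(f,v)
E
```

```text
ooooooooooooooooooooooooooooooooooooooooooooooooooooooo+....+#+++++##################..............+++++++++++++++..++++++++++..+.
ooooooooooooooooooooooooooooooooooooooooooooooooooooooooo.....#+++++##################+.............+++++++.......................
oooooooooooooooooooooooooooooooooooooooooooooooooooooooooo.....#+++++##################+...........+++++++++++++++++++++++++..+...
clock: 12.35
eef_pos: [464.9, -139.6, 151.1]
tcp_rot: [-3.139, -0.003, -0.116]
contact_force: [0.9, 11.5, 10.7]
opening: 0.468
grasp_force: 19.7
ooooooooooooooooooooooooooooooooooooooooooooo+++++++#################+.............+++++++++++++++++...............+...+..+++.....
oooooooooooooooooooooooooooooooooooooooooooooo+++++++##################..............++++++.......................................
ooooooooooooooooooooooooooooooooooooooooooooooo+++++++##################..............+++++++++++++++++..+..........+....+++......
```

```bash
python3 -m inch '[[0,0,0,0,0,0,-0.2],[0,0,0,0,0,0,-0.5],[0,0,0,0,0,0,-0.8],[0,0,0,0,0,0,-0.85],[0,0,0,0,0,0,-0.85],[0,0,0,0,0,0,-0.85]]'
python3 - <<'E'
from h import *
f=grab("wrist"); 
for v in(182,192): prof(f,v)
E
python3 -m inch '[[0,0,0,0,0,0,-0.65],[0,0,0,0,0,0,-0.5],[0,0,0,0,0,0,-0.45],[0,0,0,0,0,0,-0.45],[0,0,0,0,0,0,-0.45]]'
python3 - <<'E'
from h import *
f=grab("wrist"); 
for v in(182,192): prof(f,v)
E
```

```text
clock: 13.0
eef_pos: [463.5, -140.9, 149.4]
tcp_rot: [3.142, 0.0, -0.114]
contact_force: [0.3, -0.2, 0.3]
opening: 0.927
grasp_force: 0.0
oooooooooooooooooooooooooooooooooooooooooo++++++##################+..............+++++++++++++++++...................+..+.++......
ooooooooooooooooooooooooooooooooooooooooooo++++++###################..............+++++++.........................................
clock: 13.55
eef_pos: [463.9, -140.2, 149.8]
tcp_rot: [-3.14, -0.0, -0.114]
contact_force: [0.3, 6.4, 4.7]
opening: 0.726
grasp_force: 2.9
oooooooooooooooooooooooooooooooooooooooo+++++++##################..............++++++++++++++++++........................+...+....
oooooooooooooooooooooooooooooooooooooooooo#++++++#################+.............+++++++...........................................
```

```bash
cat >> h.py <<'E'
u=np.array([np.cos(np.radians(83.4)),np.sin(np.radians(83.4))]);o0=np.array([474.5,-40.2])
def meas():
    f=grab("wrist"); h=cv2.cvtColor(f["img"],cv2.COLOR_BGR2HSV).astype(int); out=[]
    for v in range(180,203,2):
        s=h[v,:,1]; V=cv2.GaussianBlur(f["img"][v:v+1].mean(2),(3,1),0)[0]
        a=max(c for c in range(60,150) if s[c]>90 and V[c]>50)+1   # orange end
        b=next(c for c in range(a,190) if V[c]<45 and V[c+4]<45)
        e=next(c for c in range(b,190) if V[c]>80)                # plate edge
        x=lambda c,z:(plane(f,[[c,v]],z)[0,:2]-o0)@u
        out.append((x(a,54),x(b,54),x(e,56)))
    m=np.median(out,0); st=f["s"]
    print("block_end %.1f padtop_rear %.1f plate %.1f  front-plate %.1f rear-plate %.1f"%(*m,m[0]-m[2],m[1]-m[2]),"opening %.3f grip %.1f"%(st["opening"],st["grasp_force"]),"F",st["contact_force"].round(1))
    prof(f)
E
python3 -c "
from h import *; meas()"
python3 -m inch '[[0,0,0,0,0,0,-0.35],[0,0,0,0,0,0,-0.35],[0,0,0,0,0,0,-0.35]]'
python3 -c "
from h import *; meas()"
python3 -m inch '[[0,0,0,0,0,0,-0.25],[0,0,0,0,0,0,-0.25],[0,0,0,0,0,0,-0.25]]'
python3 -c "
from h import *; meas()"
```

```text
block_end 24.3 padtop_rear 18.2 plate 2.6  front-plate 21.7 rear-plate 15.6 opening 0.726 grip 2.9 F [0.2 5.  4.6]
oooooooooooooooooooooooooooooooooooooooooo#+++++##################+.............+++++++...........................................
clock: 13.95
eef_pos: [464.1, -140.2, 149.9]
tcp_rot: [-3.14, -0.001, -0.114]
contact_force: [2.0, 7.0, 5.8]
opening: 0.674
grasp_force: 3.5
block_end 26.9 padtop_rear 20.7 plate 5.2  front-plate 21.7 rear-plate 15.6 opening 0.674 grip 3.5 F [2.  7.  5.8]
ooooooooooooooooooooooooooooooooooooooo#++++++#################+.............+++++++..............................................
clock: 14.3
eef_pos: [464.2, -140.4, 150.0]
tcp_rot: [-3.141, -0.001, -0.114]
contact_force: [0.6, 5.7, 5.8]
opening: 0.629
grasp_force: 3.5
block_end 29.5 padtop_rear 23.4 plate 7.7  front-plate 21.9 rear-plate 15.7 opening 0.629 grip 3.5 F [0.6 5.7 5.8]
ooooooooooooooooooooooooooooooooooo+++++++##################..............+++++++.................................................
```

```bash
for g in 1; do :; done
python3 -m inch '[[0,0,0,0,0,0,-0.15],[0,0,0,0,0,0,-0.15],[0,0,0,0,0,0,-0.15]]' >/dev/null
python3 -c "
from h import *; meas()"
python3 -m inch '[[0,0,0,0,0,0,-0.05],[0,0,0,0,0,0,-0.05],[0,0,0,0,0,0,-0.05]]' >/dev/null
python3 -c "
from h import *; meas()"
python3 -m inch '[[0,0,0,0,0,0,0.03],[0,0,0,0,0,0,0.03],[0,0,0,0,0,0,0.03]]' >/dev/null
python3 -c "
from h import *; meas()"
```

```text
block_end 32.0 padtop_rear 25.9 plate 10.3  front-plate 21.7 rear-plate 15.6 opening 0.573 grip 3.9 F [0.2 6.4 7.2]
ooooooooooooooooooooooooooooooooo+++++++#################..............+++++++....................................................
block_end 34.5 padtop_rear 28.5 plate 12.8  front-plate 21.7 rear-plate 15.7 opening 0.524 grip 4.4 F [1.  6.8 8.9]
oooooooooooooooooooooooooooooo++++++##################+.............++++++++......................................................
block_end 36.0 padtop_rear 29.8 plate 14.2  front-plate 21.8 rear-plate 15.7 opening 0.486 grip 6.5 F [ 1.5 11.6 10.4]
ooooooooooooooooooooooooooooo+++++++#################+.............++++++++.......................................................
```

```bash
python3 -m inch '[[0,0,0,0,0,0,-0.2],[0,0,0,0,0,0,-0.5],[0,0,0,0,0,0,-0.8],[0,0,0,0,0,0,-0.9],[0,0,0,0,0,0,-0.9],[0,0,0,0,0,0,-0.9]]' >/dev/null
python3 -c "
from h import *; meas()"
python3 -m inch '[[0,0,0,0,0,0,-0.65],[0,0,0,0,0,0,-0.55],[0,0,0,0,0,0,-0.45],[0,0,0,0,0,0,-0.45],[0,0,0,0,0,0,-0.45]]' >/dev/null
python3 -c "
from h import *; meas()"
python3 -m inch '[[0,0,0,0,0,0,-0.35],[0,0,0,0,0,0,-0.35],[0,0,0,0,0,0,-0.35]]' >/dev/null
python3 -c "
from h import *; meas()"
```

```text
block_end 35.7 padtop_rear 29.6 plate 13.7  front-plate 22.0 rear-plate 15.9 opening 0.952 grip 0.0 F [-0.6 -0.5  0.3]
ooooooooooooooooooooooooooo++++++##################+.............++++++++.........................................................
block_end 36.6 padtop_rear 30.6 plate 17.7  front-plate 18.9 rear-plate 12.8 opening 0.672 grip 4.9 F [0.7 8.6 8. ]
oooooooooooooooooooooooooooo+++++++##############..............++++++++...........................................................Traceback (most recent call last):
  File "<string>", line 2, in <module>
    from h import *; meas()
                     ~~~~^^
  File "h.py", line 30, in meas
    b=next(c for c in range(a,190) if V[c]<45 and V[c+4]<45)
StopIteration
```

Run:
```python
from h import *
f=grab("wrist"); s=f["s"]; print(s["opening"],s["grasp_force"],s["contact_force"],s["eef_pos"])
for v in range(180,204,4): prof(f,v)
cv2.imwrite("pics/w6.png",cv2.resize(f["img"][130:250,40:200],(800,600),interpolation=cv2.INTER_CUBIC))
```

```text
0.6766132241407671 4.941183985210955 [0.43564986 9.2140676  7.88277124] [ 464.20364929 -139.7611152   150.10600259]
oooooooooooooooooooooooooo++++++#############++..............++++++++++.......+++......................................+.+++......
ooooooooooooooooooooooooooo#+++++###############..............++++++++++++++++++++++++++++++++++++++++++++++++++++++++++++++++++++
oooooooooooooooooooooooooooo++++++##############+.............+++++++++.......................................++++++++++++++++++++
oooooooooooooooooooooooooooo+++++++##############..............++++++++...........................................................
ooooooooooooooooooooooooooooo++++++###############..............+++++++...........................................................
oooooooooooooooooooooooooooooo++++++##############+.............++++++++++++++++++++.++++...........................+.............
```

View pics/w6.png

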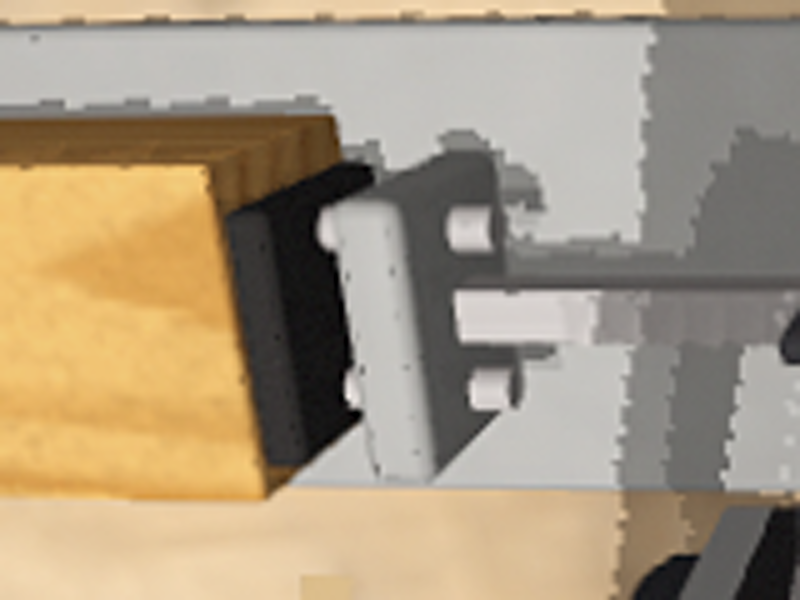

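The crop shows the pad square against the block, with its pins still showing at (325,225) and (352,388), so it has only partly yielded, by about 2.9 mm. I squeeze a bit more.

```bash
python3 -m inch '[[0,0,0,0,0,0,-0.3],[0,0,0,0,0,0,-0.28],[0,0,0,0,0,0,-0.28],[0,0,0,0,0,0,-0.28]]'
python3 -c "
from h import *; meas()" 2>&1 | tail -2
```

```text
clock: 17.4
eef_pos: [464.3, -139.4, 150.3]
tcp_rot: [-3.139, -0.001, -0.115]
contact_force: [1.5, 11.5, 9.9]
opening: 0.638
grasp_force: 6.4
block_end 36.6 padtop_rear 30.5 plate 18.8  front-plate 17.8 rear-plate 11.7 opening 0.638 grip 6.4 F [ 1.5 11.5  9.9]
ooooooooooooooooooooooooooooo+++++++############+.............+++++++++...........................................................
```

```bash
python3 -m inch '[[0,0,0,0,0,0,-0.24],[0,0,0,0,0,0,-0.2],[0,0,0,0,0,0,-0.2],[0,0,0,0,0,0,-0.2]]'
python3 -c "
from h import *; meas()" 2>&1 | tail -2
```

```text
clock: 17.85
eef_pos: [464.5, -139.3, 150.5]
tcp_rot: [-3.139, -0.002, -0.115]
contact_force: [0.8, 13.1, 13.1]
opening: 0.602
grasp_force: 7.4
block_end 36.7 padtop_rear 30.6 plate 20.3  front-plate 16.4 rear-plate 10.3 opening 0.602 grip 7.4 F [ 0.8 13.1 13.1]
ooooooooooooooooooooooooooooo++++++############..............++++++++.............................................................
```

```bash
python3 -m inch '[[0,0,0,0,0,0,-0.18],[0,0,0,0,0,0,-0.18],[0,0,0,0,0,0,-0.18],[0,0,0,0,0,0,-0.18],[0,0,0,0,0,0,-0.18]]' | tail -2
python3 -c "
from h import *; meas(); print(r.sign_off())" 2>&1 | tail -3
```

```text
opening: 0.59
grasp_force: 7.9
oooooooooooooooooooooooooooooo++++++###########..............++++++++.............................................................
the job is handed in; nothing more can be done
None
```

The job is handed in, result not yet known: the block is on the bed, pressed against the fixed jaw by the sprung pad, pushed in about 5.5–6 mm by my camera estimate, with the trigger still held squeezed.

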